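# Show the putter grip's bore to the inspection camera

### The arm

A 6-joint arm with a two-finger parallel gripper is mounted at the origin on the work surface. World frame = base frame: x ahead of the robot, y to its left, z up, the work surface at z = 0. Lengths are in m, angles in rad, forces in N, time in s.
With the tool pointing down it reaches from about 0.35 to 0.725 m from the base axis. Payload 4.3 kg.
Tool frame: the origin (TCP) lies on the front face of the gripper's body, between the roots of the fingers; the fingertips stand 73 mm ahead of it and the grasp point (between the pads) lies 54 mm ahead of it; x points along the fingers, y is the direction in which the jaws open and shut, and the axes are right-handed (so a half turn about x gives the same grasp; the last joint's range is limited). The gripper opens to 85 mm and grips with 20 to 120 N. Pads are 22 mm wide; open, the fingers measure 114 mm over their backs; the gripper's body (76 mm by 85 mm) begins 54 mm behind the grasp point. The pads swing forward as they close: fully open they stand 13 mm farther back than shut.
Start: joints at [1.18, 0.377, 0.081, 1.274, 0, 1.46], TCP at [0.159, 0.553, 0.304] pointing down, gripper open.
Joint ranges: [-2.72, 2.72], [-0.84, 1.66], [-1.02, 1.22], [-1.77, 2.12], [-1.37, 1.28], [-3.14, 3.14]. Speed limits (rad/s): [2.57, 2.57, 3.14, 3.14, 3.14, 3.14].

### API

Orientations are given as a unit quaternion [x, y, z, w].
In Python, from workcell import ctrl gives the robot as it stands. Calls block until the motion is done:
- ctrl.reach(position, orientation): joint-space move of the TCP to a pose.
- ctrl.line_to(position, attitude=None, speed=0.15): straight line of the TCP; attitude=None keeps the orientation; speed is the mean speed in m/s.
- ctrl.move_joints(angles): joint-space move.
- ctrl.set_gripper(opening, grip_force=None): opening from 0.0 (shut) to 1.0 (fully open); grip_force is the grip in N (None keeps the last); returns when the fingers have stopped.
- ctrl.dwell(seconds).
- ctrl.solve_ik(position, orientation): joint angles nearest the present ones, or None.
- ctrl.get_obs(): the state.
- ctrl.camera(name): name is "scene" or "top" or "wrist"; returns a dict with "frame" (480x640x3 uint8, red, green, blue), "vertical_fov" (degrees; the focal length in pixels is half the picture's height over the tangent of half this angle, whatever the lens; pixels are square), "cx", "cy" (the principal point, pixels), "k1" (the pictures are not rectified: a ray, as slopes to the right and down, at radius r is drawn at 1 + k1 r^2 times it, then the intrinsics apply), "T" (4x4, takes a point from camera to world coordinates). Camera axes: x right, y down, z forward; pixel columns grow to the right and rows downward; lengths in m; the calibration is good to about 2 mm. A picture is of the moment at which its call begins. There is no depth.
A pose or a line that the arm cannot do raises ctrl.PlanningError and nothing moves.
- ctrl.close_job(): hands the job in, once; it reports no verdict.
The state is a dict: "time_s": time; "joints": joint angles; "qvel": joint speeds; "tau": joint torques, N m; "position": TCP position; "tcp_rot": TCP orientation; "wrist_force": force on the tool from outside, world axes, zero at the start; "ft_torque": the same for the moment, N m; "opening": opening from 0.0 (shut) to 1.0 (fully open).
Only numpy, scipy, OpenCV 4.12 (cv2) and the standard library are available. Lean on these libraries where they do the work, as an engineer would, in place of code of your own. Each camera call takes 0.05 s, during which the arm holds its last target.

### The job

The blue putter grip lies on a wooden rest with its open mouth inside the aluminium funnel: take hold of it and draw it straight back out of the funnel, without forcing it against the funnel and without dropping it. Then hold it up in front of the inspection camera with the open mouth about 60 mm from the lens and centred on it, the grip lying along the camera's (downward sloping) line of sight so that the camera looks straight into the bore. Finish while still holding it there, motionless in the gripper; do not touch the camera or its stand, and leave the other loose things on the bench where they are.

Things in the scene. Friction and masses are not known exactly. Their poses are not given: they have to be found in the camera images.
- grip_center (a point): Centre (half-way along, across and up) of the stiff blue putter grip, 240 mm long, 0.1 kg. x runs along it to the open mouth at +120 mm (butt at -120), z to its face with the white line. From x -120 to +45 mm a bar 30 x 30 mm, edges rounded; then a round nose, 29 to 24 mm diameter. Starts level on the rest in line with the funnel, nose 50 to 70 mm inside it. Balances within 15 mm of its centre.
- grip_mouth (a point): Centre of the grip's open mouth, a dark disc on the end of the nose (same axes as the grip).
- funnel_mouth (a point): Centre of the wide opening of the fixed cast aluminium funnel, 95 mm above the bench. x points level along its axis into the funnel (away from the grip's butt), z up. Outside diameter 88 mm at the opening; bore 76 mm there, narrowing over 40 mm to a straight throat of 32 mm diameter, 45 mm long.
- rest (a point): Middle of the top of the wooden rest rail under the grip, 80 mm above the bench; same axes as the funnel. The rail is 160 mm long (x) and 16 mm wide (y), narrower than the grip, so fingers have room on both sides of it. It and the funnel stand on a steel base plate 275 x 90 mm, 12 mm high.
- lens (a point): Centre of the front glass of the inspection camera's lens, 215 to 300 mm above the bench. x points from the lens back into the camera, so it looks along -x, to the robot's side and sloping down by 0.1 to 0.4 rad; y is level. Barrel 36 mm diameter, 24 mm long, then a grey head 60 x 50 x 50 mm; 110 mm behind the lens a column 330 mm high on a 120 mm square base. Height and slope vary between starts.
- collar: Steel shaft clamp collar, 42 mm diameter, 16 mm high, origin under its centre. Leave alone.
- ferrule: White ferrule standing upright, 16 mm diameter, 30 mm high, origin under its centre. Leave alone.
- clubhead: Copper-toned hybrid club head, 60 x 98 mm, 36 mm high with a hosel stub rising to 65 mm, origin under its centre. Leave alone.
- tape: Roll of white tape, 90 mm diameter, 24 mm high, origin under its centre. Leave alone.
- brush: Brush lying on the right of the bench, 170 mm long. Leave alone.
- bottle: White bottle standing on the left of the bench, 60 mm diameter, 160 mm high, origin under its centre. Leave alone.
Mind the look-alikes: they are no part of the job. What is shaped like the part that bears grip_center but green or pink is not meant.

How it is judged:
By the outcome, as a careful person would: the job done as asked, in the order asked, and still so for the second after the job is handed in, while the arm keeps its last pose, push and grip.
It also fails if it takes over 48 s, if anything falls off the work surface, if the arm or the gripper's body presses on something with over 40 N, if the wrist force passes 120 N, or if a joint passes its speed limit or range.

## Working session

There is one attempt and no reset: what is moved stays moved. The work goes in short steps, each a Python script; the robot and the scene stay as the last script left them, time stands still between calls to the robot, and variables do not carry over. Pictures are saved under pics/ and viewed, and the job is handed in when it is done.

```bash
ls; mkdir -p pics
cat > h.py <<'E'
import numpy as np, cv2
from workcell import ctrl
from scipy.spatial.transform import Rotation as R
def shot(name,fn):
    c=ctrl.camera(name); cv2.imwrite('pics/'+fn+'.png',c['frame'][:,:,::-1])
    np.savez('pics/'+fn+'.npz',**{k:np.array(v) for k,v in c.items()}); return c
def load(fn):
    d=np.load('pics/'+fn+'.npz'); return {k:d[k] for k in d.files}
def K(c):
    f=240/np.tan(np.radians(float(c['vertical_fov']))/2)
    return np.array([[f,0,float(c['cx'])],[0,f,float(c['cy'])],[0,0,1.]]),np.array([float(c['k1']),0,0,0.])
def ray(c,uv):
    k,d=K(c); p=cv2.undistortPoints(np.array([[uv]],float),k,d)[0,0]
    T=np.array(c['T']); v=T[:3,:3]@[p[0],p[1],1]; return T[:3,3],v/np.linalg.norm(v)
def atz(c,uv,z):
    o,v=ray(c,uv); return o+v*(z-o[2])/v[2]
def tri(*cu):
    A=np.zeros((3,3));b=np.zeros(3);rs=[]
    for c,uv in cu:
        o,v=ray(c,uv);P=np.eye(3)-np.outer(v,v);A+=P;b+=P@o;rs.append((o,P))
    x=np.linalg.solve(A,b); return x,[float(np.linalg.norm(P@(x-o))) for o,P in rs]
def proj(c,X):
    k,d=K(c);T=np.linalg.inv(np.array(c['T']))
    return cv2.projectPoints(np.atleast_2d(np.array(X,float)),cv2.Rodrigues(T[:3,:3])[0],T[:3,3],k,d)[0][:,0]
E
python3 - <<'E'
from h import *
for n in ['scene','top','wrist']:
    c=shot(n,n+'0'); print(n,c['vertical_fov'],c['k1'],c['cx'],c['cy']);print(np.round(c['T'],3))
print(ctrl.get_obs())
E
```

```text
pics
scene 47.138063858199395 -0.042507580576471804 323.0299431853534 241.89065091625824
[[-0.224  0.769 -0.598  1.258]
 [ 0.975  0.175 -0.139  0.164]
 [-0.002 -0.614 -0.789  1.165]
 [ 0.     0.     0.     1.   ]]
top 43.16963508182464 -0.16548999424510114 312.69182633805326 235.6491881530371
[[-0.014 -0.988  0.155  0.221]
 [-1.     0.013 -0.007 -0.019]
 [ 0.005 -0.155 -0.988  1.861]
 [ 0.     0.     0.     1.   ]]
wrist 63.69139425247917 -0.08392060178014134 318.3353777561851 236.94097215065977
[[ 0.278  0.911  0.304  0.081]
 [ 0.961 -0.263 -0.09   0.574]
 [-0.002  0.317 -0.948  0.374]
 [ 0.     0.     0.     1.   ]]
{'time_s': 0.15, 'joints': array([1.17972036e+00, 3.77921294e-01, 7.99665182e-02, 1.27440175e+00,
       1.63473906e-05, 1.46047783e+00]), 'qvel': array([ 0.00108863, -0.00209118,  0.0029401 ,  0.00121751,  0.00118223,
       -0.00011269]), 'tau': array([ 1.88221115e-03, -4.64036286e+01,  2.70169938e+01,  1.38798571e-02,
       -1.49256564e-06,  1.46812503e-06]), 'position': array([0.15918031, 0.55213848, 0.30317362]), 'tcp_rot': array([ 0.0984041 ,  0.70029325, -0.09946997,  0.70000837]), 'wrist_force': array([ 0.80664089, -0.14041683,  0.37863293]), 'ft_torque': array([ 0.03170907, -0.02621015, -0.02008967]), 'opening': 0.9972229553783043}
```

View pics/scene0.png

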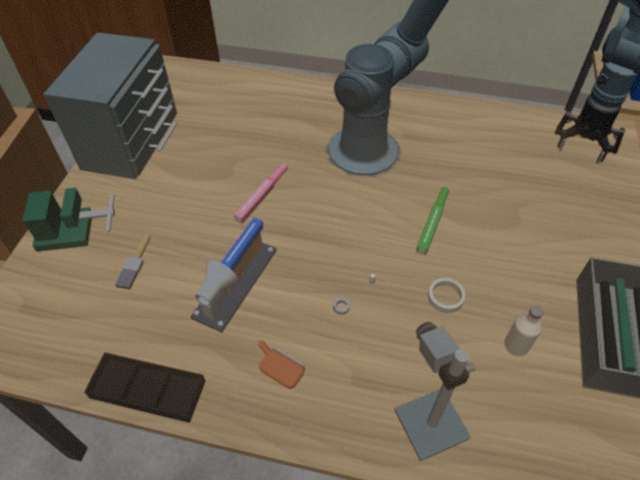

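View pics/top0.png

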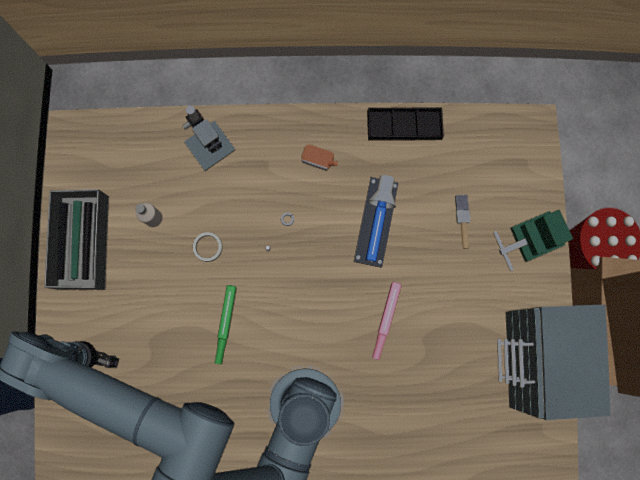

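View pics/wrist0.png

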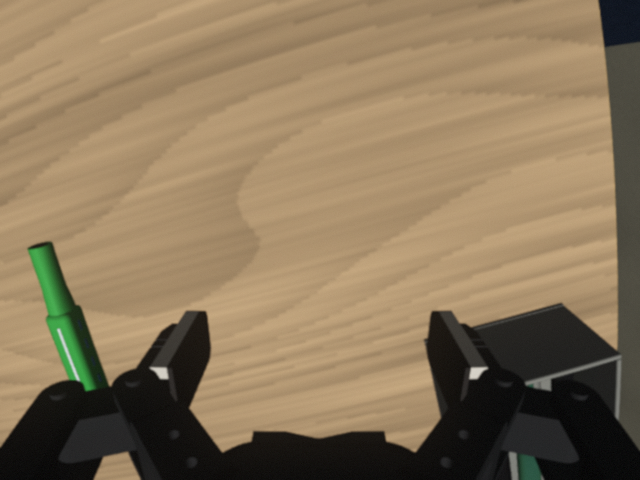

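The scene view shows the blue grip from about (258,225) to (222,268) with the funnel at (212,285). The lens is at (425,330), and the green and pink look-alikes lie on the bench. The top view shows the grip from (372,260) to (381,203) and the camera head at (205,132). I'll zoom in.

Run:
```python
import cv2,numpy as np
def crop(fn,u,v,w,h,s,o):
    im=cv2.imread('pics/'+fn+'.png')[v:v+h,u:u+w]; im=cv2.resize(im,None,fx=s,fy=s,interpolation=cv2.INTER_CUBIC)
    for i in range(0,w,10): cv2.putText(im,str(u+i),(i*s,10),0,.35,(0,0,255),1) if i%20==0 else 0; cv2.line(im,(i*s,12),(i*s,16),(0,0,255))
    for j in range(0,h,10): cv2.putText(im,str(v+j),(0,j*s+4),0,.35,(0,0,255),1)
    return im
def st(o,*a):
    H=max(x.shape[0] for x in a); a=[cv2.copyMakeBorder(x,0,H-x.shape[0],0,0,0) for x in a]; cv2.imwrite('pics/'+o+'.png',np.hstack(a))
st('z_scene',crop('scene0',185,210,100,120,4,''),crop('scene0',400,310,100,75,4,''))
st('z_top',crop('top0',345,170,65,105,5,''),crop('top0',170,95,75,75,6,''))
```

```text
(no output)
```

View pics/z_scene.png

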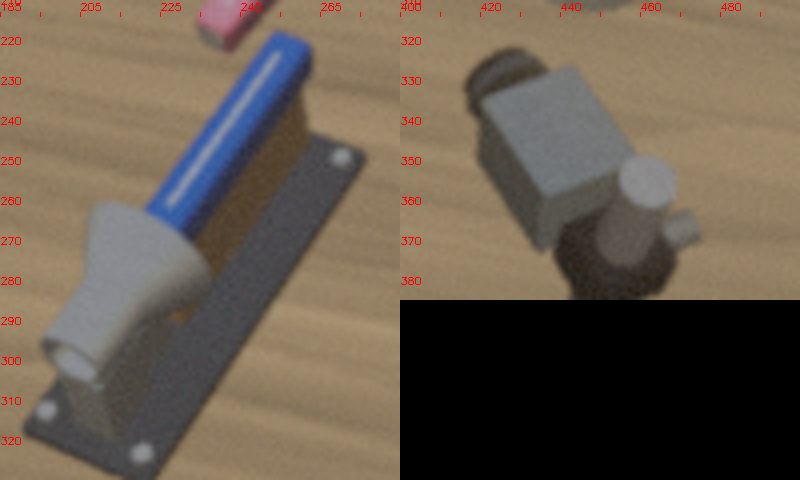

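View pics/z_top.png

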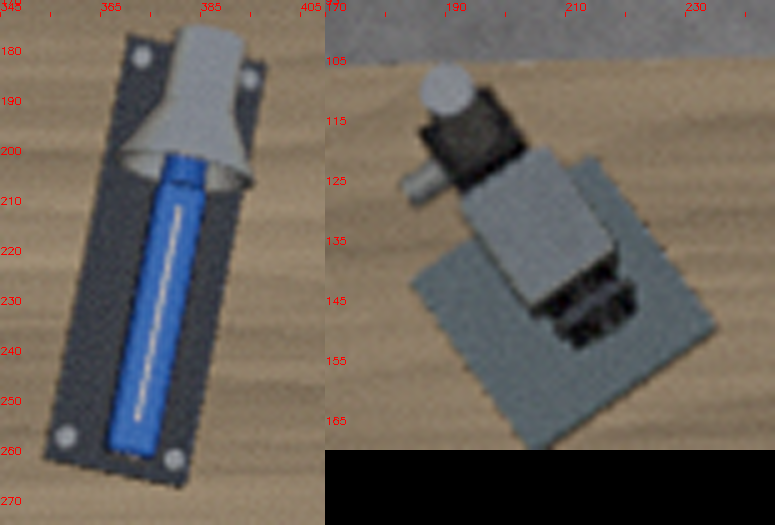

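Run:
```python
from h import *
t=load('top0');s=load('scene0')
np.set_printoptions(precision=4,suppress=True)
print('line near',tri((t,(372.6,254)),(s,(254.5,223.75))))
print('line far',tri((t,(380.6,211)),(s,(227.5,260.75))))
print('near/far z.11',atz(t,(372.6,254),.11),atz(t,(380.6,211),.11))
print('rim',atz(t,(369.4,201),.095),atz(t,(395.4,207),.095))
print('plate',[atz(t,p,.012) for p in [(370.6,177),(398,183),(354,261.6),(382,267.4)]])
# cam: top left crop scale6 u=170+(px-325)/6, v=95+py/6
f=lambda x,y:(170+(x-325)/6,95+y/6)
g=lambda x,y:(400+(x-400)/4,310+y/4)
print('head topcorners', tri((t,f(612,245)),(s,g(483,98))), tri((t,f(532,312)),(s,g(575,66))),tri((t,f(462,195)),(s,g(635,157))),tri((t,f(545,150)),(s,g(545,195))))
print('column top',tri((t,f(447,88)),(s,g(648,180))))
print('base',[atz(t,f(*p),.012) for p in [(715,325),(540,450),(412,282)]])
```

```text
line near (array([ 0.4393, -0.2032,  0.1083]), [0.0014979856230530409, 0.0014979856230531304])
line far (array([ 0.5659, -0.2302,  0.1127]), [0.0015077065468569492, 0.0015077065468569865])
near/far z.11 [ 0.4395 -0.2045  0.11  ] [ 0.5669 -0.232   0.11  ]
rim [ 0.6006 -0.2012  0.095 ] [ 0.5815 -0.2785  0.095 ]
plate [array([ 0.6956, -0.216 ,  0.012 ]), array([ 0.6754, -0.3019,  0.012 ]), array([ 0.429, -0.157,  0.012]), array([ 0.4099, -0.2427,  0.012 ])]
head topcorners (array([0.7508, 0.2276, 0.2731]), [0.0007329400386475984, 0.0007329400386476583]) (array([0.7215, 0.2663, 0.2669]), [0.002127239889896624, 0.002127239889896834]) (array([0.7722, 0.2955, 0.2854]), [0.0010038733149622732, 0.001003873314962301]) (array([0.7955, 0.2591, 0.2783]), [0.0011585922528320562, 0.0011585922528319617])
column top (array([0.8068, 0.2947, 0.3309]), [0.0010212339782913174, 0.0010212339782912907])
base [array([0.7924, 0.2115, 0.012 ]), array([0.7257, 0.3035, 0.012 ]), array([0.8198, 0.3744, 0.012 ])]
```

```bash
cat >> h.py <<'E'
np.set_printoptions(precision=4,suppress=True)
# camera on the -z or +z tool side?
def Rtool(yaw,pitch):
    """tool z-axis sign S chosen so camera is on the rear side. pitch=0: tool x straight down; pitch>0 tool tilts fingers forward. forward=(cos yaw,sin yaw)"""
    f=np.array([np.cos(yaw),np.sin(yaw),0]);u=np.array([0,0,1.])
    x=-u*np.cos(pitch)+f*np.sin(pitch); z=S*(f*np.cos(pitch)+u*np.sin(pitch)); y=np.cross(z,x)
    return np.c_[x,y,z]
S=1
E
python3 - <<'E'
from h import *
o=ctrl.get_obs();Rt=R.from_quat(o['tcp_rot']).as_matrix();print(Rt)
c=load('wrist0');print('cam in tool',Rt.T@(c['T'][:3,3]-o['position']),Rt.T@c['T'][:3,:3])
import h
for S in(1,-1):
  h.S=S
  def q(yaw,p): return R.from_matrix(Rtool(yaw,p)).as_quat()
  print(S)
  print('grasp',ctrl.solve_ik([.49,-.212,.149],q(-.21,0)))
  print('view',ctrl.solve_ik([.42,-.2,.30],q(-.21,0)))
  print('final',ctrl.solve_ik([.57,.12,.26],q(.64,.2)))
  for p in(.4,.8,1.2,1.5): print('lens',p,ctrl.solve_ik([.42,.02,.30],q(.64,p)))
E
```

```text
[[-0.0006  0.2771  0.9608]
 [-0.0014  0.9608 -0.2771]
 [-1.     -0.0015 -0.0002]]
cam in tool [-0.0707 -0.0006 -0.0817] [[ 0.0008 -0.3174  0.9483]
 [ 1.     -0.0005 -0.001 ]
 [ 0.0008  0.9483  0.3174]]
1
grasp [-0.5272  0.3944 -0.3134  0.863   0.     -0.3172]
view [-0.5809  0.1568 -0.2246  1.1894  0.     -0.3709]
final [ 0.0533  0.2811 -0.1879  0.9345  0.1102 -0.5775]
lens 0.4 [-0.2852 -0.1411 -0.5862  0.8766  0.3163 -0.8853]
lens 0.8 [-0.4986 -0.2607 -0.8371  0.5872  0.7094 -0.9859]
lens 1.2 None
lens 1.5 None
-1
grasp [-0.5272  0.3944 -0.3134  0.863   0.      2.8244]
view [-0.5809  0.1568 -0.2246  1.1894  0.      2.7707]
final [ 0.0533  0.2811 -0.1879  0.9345  0.1102  2.5641]
lens 0.4 [-0.2852 -0.1411 -0.5862  0.8766  0.3163  2.2563]
lens 0.8 [-0.4986 -0.2607 -0.8371  0.5872  0.7094  2.1557]
lens 1.2 None
lens 1.5 None
```

Run:
```python
from h import *
o=ctrl.get_obs();Rt=R.from_quat(o['tcp_rot']).as_matrix()
c=load('wrist0');T0=np.eye(4);T0[:3,:3]=Rt;T0[:3,3]=o['position'];X=np.linalg.inv(T0)@c['T'];np.save('X.npy',X)
L=[.721,.236,.241]
for yaw in(.3,.64):
 for p in(.5,.8,1.0):
  for pos in([.4,.05,.25],[.42,.15,.25],[.4,.05,.32],[.45,.0,.3],[.5,.05,.3],[.45,.1,.35],[.4,.15,.35],[.3,.1,.3]):
   M=Rtool(yaw,p);j=ctrl.solve_ik(pos,R.from_matrix(M).as_quat())
   if j is None: continue
   T=np.eye(4);T[:3,:3]=M;T[:3,3]=pos;cc=dict(c);cc['T']=T@X
   print(yaw,p,pos,proj(cc,L)[0],np.linalg.norm(cc['T'][:3,3]-L))
```

```text
0.3 0.5 [0.4, 0.05, 0.25] [402.0972 530.7013] 0.475701075662819
0.3 0.5 [0.42, 0.15, 0.25] [311.9251 527.8647] 0.41984835334137816
0.3 0.5 [0.4, 0.05, 0.32] [394.5241 457.4935] 0.48544364295991027
0.3 0.5 [0.45, 0.0, 0.3] [462.6858 468.7718] 0.46538291504246837
0.3 0.5 [0.5, 0.05, 0.3] [446.6547 455.0034] 0.39703018778792765
0.3 0.5 [0.45, 0.1, 0.35] [368.2429 411.9838] 0.42862616938173886
0.3 0.5 [0.4, 0.15, 0.35] [307.6239 422.2276] 0.4572955636101284
0.3 0.5 [0.3, 0.1, 0.3] [323.7774 490.633 ] 0.5541231812145059
0.3 0.8 [0.4, 0.05, 0.32] [389.1239 355.3333] 0.4817076089088193
0.3 0.8 [0.45, 0.0, 0.3] [451.9826 368.4367] 0.46273354564624936
0.3 0.8 [0.5, 0.05, 0.3] [438.4748 360.9415] 0.3935964036376215
0.3 0.8 [0.45, 0.1, 0.35] [366.0587 317.8789] 0.42180219740504205
0.3 0.8 [0.4, 0.15, 0.35] [308.1463 324.9646] 0.45105534868061503
0.64 0.5 [0.4, 0.05, 0.25] [277.4451 532.2618] 0.47708825028527263
0.64 0.5 [0.42, 0.15, 0.25] [191.6672 522.687 ] 0.41459999043027107
0.64 0.5 [0.4, 0.05, 0.32] [281.1481 459.5395] 0.4868030563417703
0.64 0.5 [0.45, 0.0, 0.3] [345.2254 477.4724] 0.4719
[... 362 characters left out ...]
 0.32] [283.823  356.4926] 0.48310684827853284
0.64 0.8 [0.45, 0.0, 0.3] [343.0463 372.8259] 0.46944485615504905
0.64 0.8 [0.5, 0.05, 0.3] [336.762 365.058] 0.39950172417295854
0.64 0.8 [0.45, 0.1, 0.35] [269.756  317.7933] 0.4215382071239799
0.64 0.8 [0.4, 0.15, 0.35] [207.2767 319.6058] 0.4453337642396416
0.64 0.8 [0.3, 0.1, 0.3] [210.4296 377.0588] 0.5475729626391738
0.64 1.0 [0.4, 0.05, 0.32] [284.3333 293.4576] 0.47654085543381786
0.64 1.0 [0.45, 0.0, 0.3] [342.4873 309.5182] 0.4636891124590222
0.64 1.0 [0.5, 0.05, 0.3] [336.4555 305.1992] 0.39343480043800055
0.64 1.0 [0.45, 0.1, 0.35] [269.5378 258.2773] 0.4131360790840167
0.64 1.0 [0.4, 0.15, 0.35] [206.9838 259.9813] 0.43729519917141
```

Run:
```python
from h import *
for fn,p in(('lb',[.4,.15,.35]),('la',[.5,.05,.3])):
    ctrl.reach(p,R.from_matrix(Rtool(.64,1.0)).as_quat()); ctrl.dwell(.3); shot('wrist',fn); print(ctrl.get_obs()['time_s'])
a=cv2.imread('pics/la.png');b=cv2.imread('pics/lb.png')
def c(im,u,v): return cv2.resize(im[v:v+200,u:u+130],None,fx=3,fy=3,interpolation=cv2.INTER_CUBIC)
cv2.imwrite('pics/zl.png',np.hstack([c(b,140,170),c(a,270,190)]))
```

```text
2.225
3.225
```

View pics/la.png

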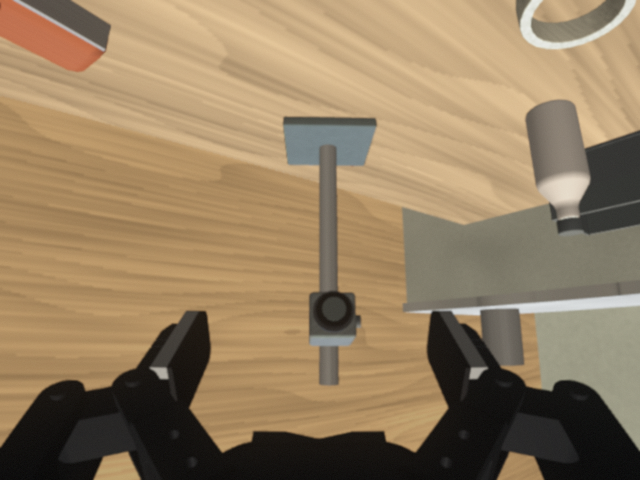

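View pics/lb.png

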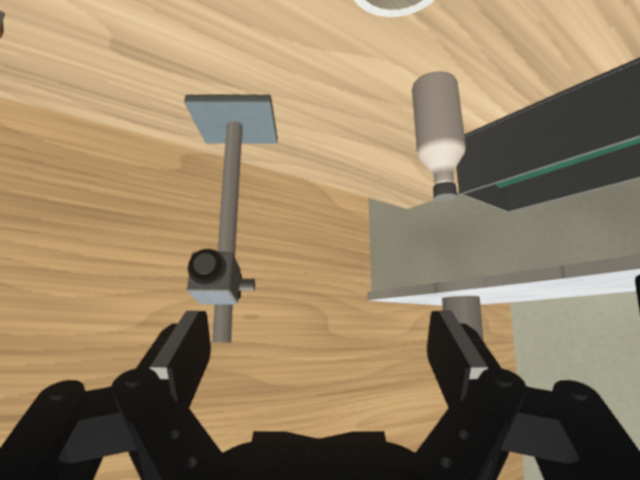

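View pics/zl.png

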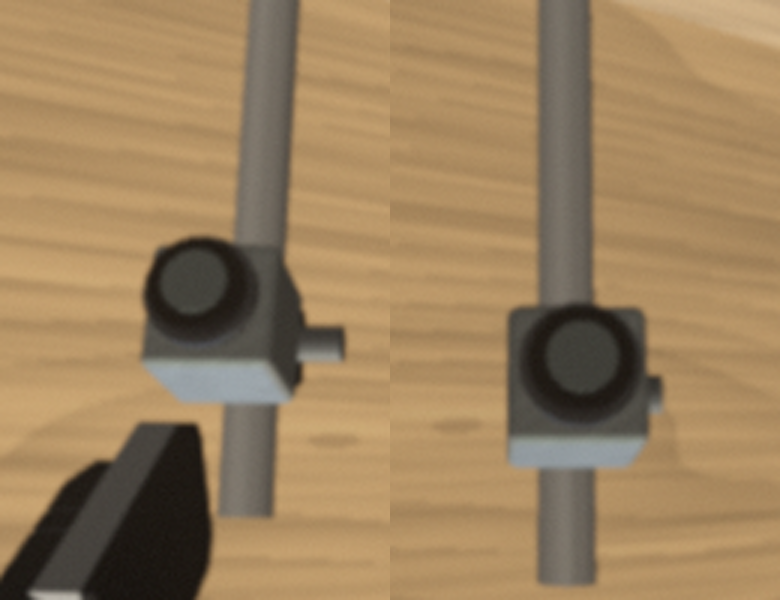

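```bash
cat > fitlens.py <<'E'
from h import *
from scipy.optimize import least_squares
a,b,t,s=load('la'),load('lb'),load('top0'),load('scene0')
fa=lambda x,y:((x-390)/3+270,y/3+190); fb=lambda x,y:(x/3+140,y/3+170)
ft=lambda x,y:(170+(x-325)/6,95+y/6); fs=lambda x,y:(400+(x-400)/4,310+y/4)
# local coords in lens frame: x back, y left, z up
L=(0,0,0);h=.025
FT={-1:(.024,-h,h),1:(.024,h,h)};FB={-1:(.024,-h,-h),1:(.024,h,-h)};BT={-1:(.084,-h,h),1:(.084,h,h)}
obs=[(a,fa(582,357),L,1),(b,fb(193,281),L,1),
(a,fa(510,436),FT[-1],2),(a,fa(646,436),FT[1],2),(a,fa(509,310),FB[-1],2),(a,fa(645,310),FB[1],2),(a,fa(515,467),BT[-1],2),(a,fa(634,467),BT[1],2),
(b,fb(145,360),FT[-1],2),(b,fb(268,363),FT[1],2),(b,fb(280,248),FB[1],2),(b,fb(168,401),BT[-1],2),(b,fb(292,402),BT[1],2),
(t,ft(612,245),FT[-1],2),(t,ft(532,312),FT[1],2),(t,ft(462,195),BT[1],2),(t,ft(545,150),BT[-1],2),
(s,fs(483,98),FT[-1],2),(s,fs(575,66),BT[-1],2),(s,fs(635,157),BT[1],2),(s,fs(545,195),FT[1],2)]
def frame(p):
    y,sl=p[3],p[4]; x=np.array([np.cos(y)*np.cos(sl),np.sin(y)*np.cos(sl),np.sin(sl)]);yy=np.array([-np.sin(y),np.cos(y),0]);return np.c_[x,yy,np.cross(x,yy)]
def res(p,full=False):
    M=frame(p);r=[]
    for c,uv,l,w in obs: r.append((proj(c,p[:3]+M@np.array(l))[0]-uv)/w)
    return np.array(r) if full else np.ravel(r)
if __name__=='__main__':
    r=least_squares(res,[.72,.236,.24,.64,.2],loss='soft_l1');print(r.x);print(res(r.x,True))
    cov=np.linalg.inv(r.jac.T@r.jac);print('sd',np.sqrt(np.diag(cov)))
    x,e=tri((a,obs[0][1]),(b,obs[1][1]));print('tri lens',x,e)
    # column axis check
    M=frame(r.x);print('col at',r.x[:3]+M[:,0]*.11)
    print('coltop top/scene .8068 .2947; base A center', [atz(a,fa((538+592)/2,0),z) for z in(.2,)])
    np.save('lens.npy',r.x)
E
python3 fitlens.py
```

```text
[0.72   0.2341 0.2457 0.6138 0.1628]
[[  0.0223  -0.4399]
 [  0.1333  -0.214 ]
 [ -0.6497   1.1754]
 [  0.8872   1.1583]
 [ -0.3442  -1.3396]
 [  0.1321  -1.2634]
 [ -1.5714  -0.0002]
 [ -0.1647  -0.0212]
 [ -1.5846   0.7765]
 [  0.1297   0.4928]
 [ -0.0753  -1.1805]
 [  1.4915   0.3558]
 [  0.5603   0.3786]
 [  0.2982  -0.0165]
 [ -0.5469  -0.4207]
 [ -0.9633   0.4787]
 [ -0.3661  -0.922 ]
 [ -0.8523  -0.3661]
 [ -3.9236  16.2289]
 [  0.963   -0.1194]
 [  3.3959 -17.1132]]
sd [0.0018 0.0012 0.0008 0.0207 0.0191]
tri lens [0.7197 0.2339 0.2461] [7.64379586979177e-05, 7.64379586979237e-05]
col at [0.8088 0.2967 0.2635]
coltop top/scene .8068 .2947; base A center [array([0.5603, 0.1018, 0.2   ])]
```

```bash
sed -i 's/fs(575,66),BT\[-1\]/fs(575,66),FT[1]/; s/fs(545,195),FT\[1\]/fs(545,195),BT[-1]/' fitlens.py; python3 fitlens.py
python3 - <<'E'
from h import *
im=cv2.imread('pics/la.png')
cv2.imwrite('pics/zl2.png',cv2.resize(im[285:355,295:375],None,fx=9,fy=8.5,interpolation=cv2.INTER_CUBIC))
E
```

```text
[0.7203 0.2345 0.2457 0.6075 0.1602]
[[ 0.1049 -0.391 ]
 [ 0.3254 -0.1269]
 [-0.6572  1.1604]
 [ 0.8418  1.1422]
 [-0.3745 -1.3525]
 [ 0.0737 -1.2603]
 [-1.7362 -0.0826]
 [-0.3599 -0.1062]
 [-1.5476  0.7795]
 [ 0.1783  0.5106]
 [-0.0624 -1.1553]
 [ 1.3802  0.2931]
 [ 0.4547  0.3255]
 [ 0.2695 -0.06  ]
 [-0.6068 -0.509 ]
 [-0.9632  0.3588]
 [-0.3361 -0.9968]
 [-0.8163 -0.2908]
 [-0.2743 -0.845 ]
 [ 0.9527  0.0956]
 [-0.232   0.2467]]
sd [0.0015 0.0011 0.0008 0.0195 0.0187]
tri lens [0.7197 0.2339 0.2461] [7.64379586979177e-05, 7.64379586979237e-05]
col at [0.8095 0.2965 0.2633]
coltop top/scene .8068 .2947; base A center [array([0.5603, 0.1018, 0.2   ])]
```

View pics/zl2.png

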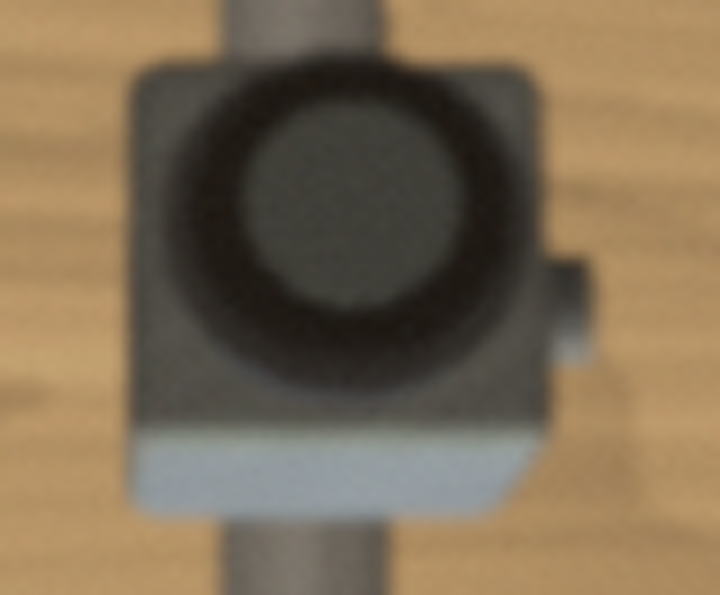

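Run:
```python
from h import *
X=np.load('X.npy');c=load('wrist0');L=[.72,.2345,.2457];out=[]
for yaw in np.arange(.6,2.4,.2):
 for p in(.4,.6,.8,1.0,1.2):
  for x in(.45,.5,.55,.6,.65,.7):
   for y in(-.15,-.1,-.05,0,.05):
    for z in(.2,.25,.3):
     M=Rtool(yaw,p);j=ctrl.solve_ik([x,y,z],R.from_matrix(M).as_quat())
     if j is None: continue
     T=np.eye(4);T[:3,:3]=M;T[:3,3]=[x,y,z];cc=dict(c);cc['T']=T@X
     d=np.array(L)-cc['T'][:3,3]
     if T[:3,:3][:,0]@(np.array(L)-T[:3,3])<.1: continue
     uv=proj(cc,L)[0]
     if not(60<uv[0]<580 and 40<uv[1]<300 or 240<uv[0]<400 and 300<uv[1]<380): continue
     az=np.arctan2(d[1],d[0])-.61; el=np.arctan2(-d[2],np.hypot(d[0],d[1]))
     out.append((az-el,az,el,yaw,p,x,y,z,uv.round()))
out.sort(key=lambda q:-q[0])
for q in out[:12]: print(q)
```

```text
Traceback (most recent call last):
ValueError: time passes only in moves, steps and waits
```

Run:
```python
from h import *
X=np.load('X.npy');c=load('wrist0');L=[.72,.2345,.2457];out=[]
for yaw in np.arange(.6,2.4,.2):
 for p in(.4,.6,.8,1.0,1.2):
  for x in(.45,.5,.55,.6,.65,.7):
   for y in(-.15,-.1,-.05,0,.05):
    for z in(.2,.25,.3):
     M=Rtool(yaw,p)
     T=np.eye(4);T[:3,:3]=M;T[:3,3]=[x,y,z];cc=dict(c);cc['T']=T@X
     d=np.array(L)-cc['T'][:3,3]
     if T[:3,:3][:,0]@(np.array(L)-T[:3,3])<.1: continue
     uv=proj(cc,L)[0]
     if not(60<uv[0]<580 and 40<uv[1]<300 or 240<uv[0]<400 and 300<uv[1]<380): continue
     az=np.arctan2(d[1],d[0])-.61; el=np.arctan2(-d[2],np.hypot(d[0],d[1]))
     out.append((az-el,az,el,yaw,p,x,y,z,uv.round()))
out.sort(key=lambda q:-q[0])
n=0
for q in out[:150]:
    try:j=ctrl.solve_ik(q[5:8],R.from_matrix(Rtool(q[3],q[4])).as_quat())
    except Exception as e: print(e,n);break
    n+=1
    if j is not None: print([np.round(v,2) for v in q])
```

```text
[np.float64(1.19), np.float64(0.91), np.float64(-0.28), np.float64(1.6), np.float64(1.2), np.float64(0.7), np.int64(0), np.float64(0.2), array([288., 369.])]
[np.float64(1.14), np.float64(0.85), np.float64(-0.28), np.float64(1.4), np.float64(1.2), np.float64(0.7), np.int64(0), np.float64(0.2), array([343., 369.])]
[np.float64(1.11), np.float64(0.87), np.float64(-0.25), np.float64(1.4), np.float64(1.2), np.float64(0.7), np.float64(-0.05), np.float64(0.2), array([349., 354.])]
[np.float64(1.1), np.float64(0.88), np.float64(-0.22), np.float64(1.4), np.float64(1.2), np.float64(0.7), np.float64(-0.1), np.float64(0.2), array([353., 343.])]
[np.float64(1.08), np.float64(0.89), np.float64(-0.2), np.float64(1.4), np.float64(1.2), np.float64(0.7), np.float64(-0.15), np.float64(0.2), array([356., 334.])]
[np.float64(1.08), np.float64(0.8), np.float64(-0.29), np.float64(1.2), np.float64(1.2), np.float64(0.7), np.int64(0), np.float64(0.2), array([399., 371.])]
[np.float64(1.06), np.float64(0.9), np.float64(-0.16), np.float64(1.6), np.float64(1.2), np.float64(0.7), np.float64(0.05), np.float64(0.2
[... 12172 characters left out ...]
t64(0.7), np.int64(0), np.float64(0.3), array([288., 362.])]
[np.float64(0.78), np.float64(0.79), np.float64(0.01), np.float64(1.0), np.float64(1.2), np.float64(0.7), np.float64(-0.1), np.float64(0.3), array([480., 251.])]
[np.float64(0.78), np.float64(0.85), np.float64(0.07), np.float64(1.4), np.float64(1.0), np.float64(0.7), np.int64(0), np.float64(0.3), array([343., 306.])]
[np.float64(0.78), np.float64(0.57), np.float64(-0.21), np.float64(1.0), np.float64(1.2), np.float64(0.6), np.float64(-0.1), np.float64(0.2), array([389., 340.])]
[np.float64(0.78), np.float64(0.52), np.float64(-0.26), np.float64(1.2), np.float64(1.2), np.float64(0.6), np.int64(0), np.float64(0.2), array([290., 360.])]
```

Run:
```python
from h import *
ctrl.reach([.7,-.05,.25],R.from_matrix(Rtool(1.4,1.2)).as_quat()); ctrl.dwell(.3); shot('wrist','lc')
im=cv2.imread('pics/lc.png')
cv2.imwrite('pics/zlc.png',cv2.resize(im[250:350,280:410],None,fx=6,fy=6,interpolation=cv2.INTER_CUBIC))
q=R.from_matrix(Rtool(-.21,0)).as_quat()
ctrl.reach([.44,-.17,.36],q); ctrl.dwell(.3); shot('wrist','g1')
ctrl.line_to([.42,-.26,.28],speed=.2); ctrl.dwell(.3); shot('wrist','g2')
print(ctrl.get_obs()['time_s'])
```

```text
8.2667
```

View pics/zlc.png

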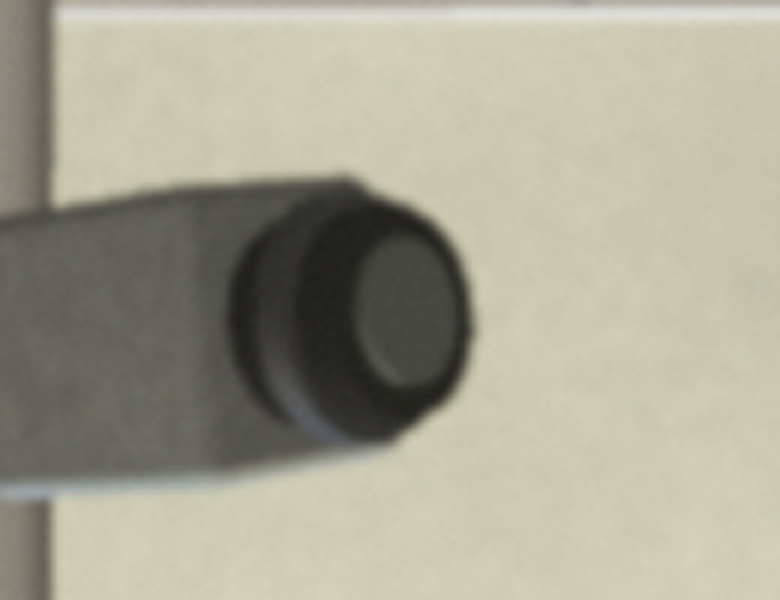

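View pics/g1.png

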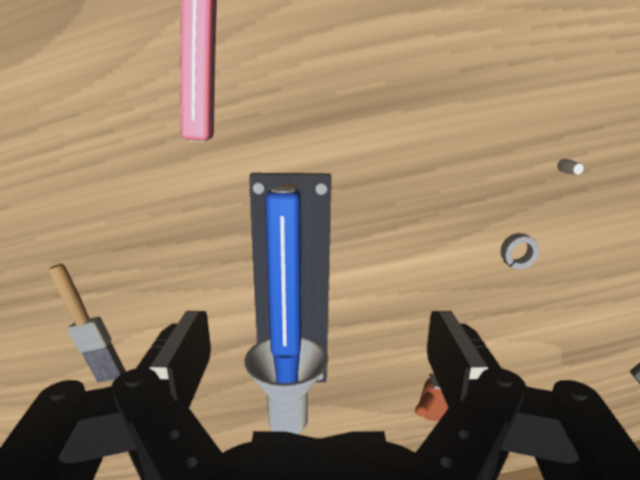

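View pics/g2.png

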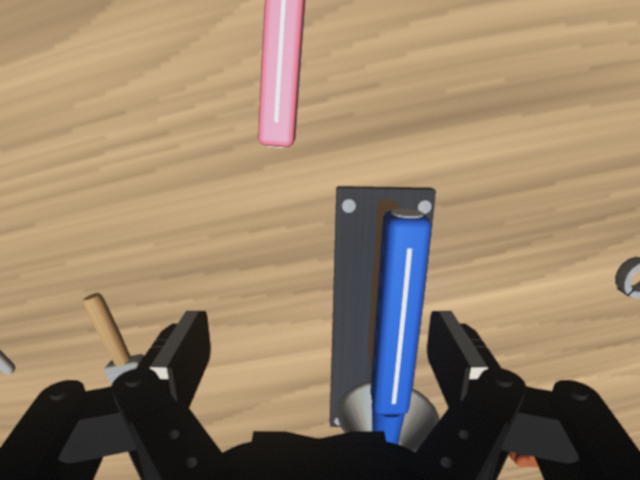

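```bash
cat > fitgrip.py <<'E'
from h import *
def line(fn,box):
    c=load(fn);im=c['frame'].astype(int);u0,v0,u1,v1=box
    m=np.zeros(im.shape[:2],np.uint8);sub=im[v0:v1,u0:u1]
    m[v0:v1,u0:u1]=(sub[...,0]>120)&(sub[...,2]>120)
    n,lab,st,_=cv2.connectedComponentsWithStats(m);k=1+np.argmax(st[1:,4])
    ys,xs=np.nonzero(lab==k);P=np.c_[xs,ys].astype(float);mu=P.mean(0);d=np.linalg.svd(P-mu,full_matrices=False)[2][0];d*=np.sign(d[1])
    t=(P-mu)@d;print(fn,st[k]);return c,mu+d*(t.min()-.0),mu+d*t.max()
g1,n1,f1=line('g1',(270,205,300,352)); g2,n2,f2=line('g2',(385,240,420,410))
print(n1,f1,n2,f2)
N,e1=tri((g1,n1),(g2,n2));F,e2=tri((g1,f1),(g2,f2));print(N,e1,F,e2,np.linalg.norm(F-N))
N3,e=tri((g1,n1),(g2,n2),(load('top0'),(372.6,254)),(load('scene0'),(254.5,223.75)));F3,ee=tri((g1,f1),(g2,f2),(load('top0'),(380.6,211)),(load('scene0'),(227.5,260.75)));print(N3,e,F3,ee)
d=F-N;print('yaw',np.arctan2(d[1],d[0]),'mid',(N+F)/2)
for c,n,f in((g1,n1,f1),(g2,n2,f2)):
    a=atz(c,n,.11);b=atz(c,f,.11);print(a,b,np.arctan2(*(b-a)[1::-1]),np.linalg.norm(b-a))
E
python3 fitgrip.py
python3 - <<'E'
import cv2,numpy as np
a=cv2.imread('pics/g1.png')[180:390,235:335];b=cv2.imread('pics/g2.png')[195:450,325:450]
a=cv2.resize(a,None,fx=2.8,fy=2.8,interpolation=3);b=cv2.resize(b,None,fx=2.3,fy=2.3,interpolation=3)[:588]
H=588;b=cv2.copyMakeBorder(b,0,H-b.shape[0],0,0,0)
cv2.imwrite('pics/zg.png',np.hstack([a[:588],b]))
E
```

```text
g1 [280 216   7 131 618]
g2 [391 248  21 156 874]
[281.6652 215.9663] [284.2937 346.0143] [409.3911 247.8358] [393.5357 403.1568]
[ 0.4392 -0.2026  0.1116] [2.6102149110231942e-05, 2.610214911023576e-05] [ 0.5662 -0.2313  0.1114] [0.00027394054824503354, 0.0002739405482451237] 0.1302168446058774
[ 0.4397 -0.2028  0.1094] [0.00012008954257058992, 0.0006441624029693874, 0.0017777323021015484, 0.0013742157021872112] [ 0.5657 -0.2308  0.1121] [0.0005578544539733594, 0.0005124460095277291, 0.001196960677439858, 0.0019122437267001483]
yaw -0.22213837112102017 mid [ 0.5027 -0.2169  0.1115]
[ 0.4396 -0.2028  0.11  ] [ 0.5674 -0.2318  0.11  ] -0.22299192912118984 0.13099377187647343
[ 0.4398 -0.2023  0.11  ] [ 0.5672 -0.231   0.11  ] -0.22190497543531318 0.13058645129180835
```

View pics/zg.png

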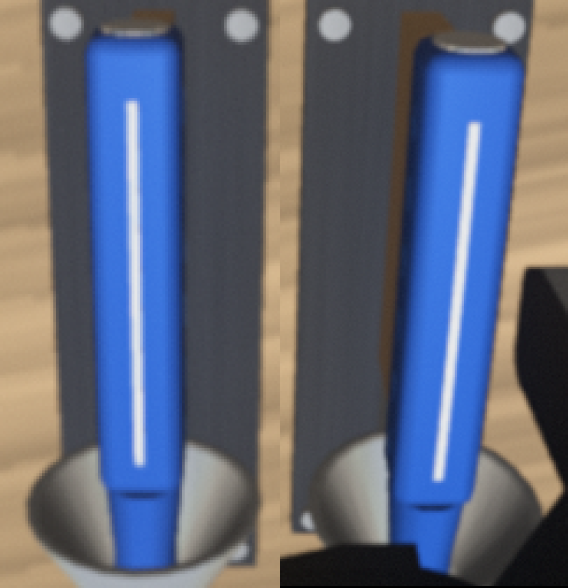

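```bash
sed -i "s/^def frame/fc=lambda x,y:(x\/6+280,y\/6+250)\nc_=load('lc')\nobs+=[(c_,fc(405,310),L,1),(c_,fc(195,192),FB[-1],2),(c_,fc(224,471),FT[-1],2),(c_,fc(392,440),FT[1],2),(c_,fc(346,180),FB[1],2)]\ndef frame/; s/p\[:3\]+M@np.array(l)/p[:3]+M@(np.array(l)*np.array([1,p[5],p[6]])+[0,0,0])/; s/.64,.2\],loss/.64,.2,1,1],loss/; s/tri((a,obs\[0\]\[1\]),/tri((c_,fc(405,310)),(a,obs[0][1]),/" fitlens.py; python3 fitlens.py
```

```text
[0.7204 0.2348 0.2457 0.6049 0.1814 0.9348 0.9114]
[[ 0.3297 -0.3732]
 [ 0.6008 -0.0843]
 [ 0.2315  0.2868]
 [ 0.1294  0.273 ]
 [ 0.4521 -0.0491]
 [-0.5923  0.0372]
 [-1.0245 -0.3032]
 [-1.0301 -0.326 ]
 [-0.6888 -0.0014]
 [-0.4163 -0.2813]
 [-0.7243  0.0321]
 [ 2.0222  0.0876]
 [-0.1763  0.1105]
 [ 0.0462  0.2326]
 [-0.3433 -0.573 ]
 [-0.692   0.2441]
 [-0.5466 -0.7604]
 [-0.4443 -0.2329]
 [-0.6869 -0.4591]
 [ 0.514   0.2863]
 [ 0.1284  0.086 ]
 [-0.0739 -0.1953]
 [-0.9882  0.3726]
 [-0.46    0.4959]
 [ 1.1392  0.0575]
 [ 2.0185  0.2847]]
sd [0.0008 0.0009 0.0005 0.0203 0.017  0.0294 0.0258]
tri lens [0.7202 0.2342 0.246 ] [0.0001228189217599187, 0.00017990894197985683, 8.865073080942987e-05]
col at [0.8094 0.2963 0.2656]
coltop top/scene .8068 .2947; base A center [array([0.5603, 0.1018, 0.2   ])]
```

```bash
cat > fit2.py <<'E'
from fitlens import *
BB={-1:(.084,-h,-h)}
sl=[(c_,fc(5,496),FT[-1],BT[-1]),(c_,fc(120,482),FT[-1],BT[-1]),(c_,fc(60,212),FB[-1],BB[-1]),(c_,fc(150,196),FB[-1],BB[-1])]
# column: vertical line points
col=[(a,fa(565,100)),(a,fa(566,530)),(b,fb(267,100)),(b,fb(247,490))]
def res2(p):
    r=list(res(p));M=frame(p)
    for c,uv,l0,l1 in sl:
        q=[proj(c,p[:3]+M@(np.array(l)*[1,p[5],p[6]]))[0] for l in(l0,l1)]
        d=(q[1]-q[0])/np.linalg.norm(q[1]-q[0]);w=np.array(uv)-q[0];r.append((w[0]*d[1]-w[1]*d[0])/1.)
    # column on the axis plane
    A=p[:3]+M[:,0]*p[7]
    for c,uv in col:
        q0=proj(c,[A[0],A[1],.1])[0];q1=proj(c,[A[0],A[1],.3])[0];d=(q1-q0)/np.linalg.norm(q1-q0);w=np.array(uv)-q0;r.append((w[0]*d[1]-w[1]*d[0])/.7)
    return np.array(r)
r=least_squares(res2,[.72,.236,.24,.64,.2,.95,.95,.11],loss='soft_l1');print(r.x)
print(np.sqrt(np.diag(np.linalg.inv(r.jac.T@r.jac))));print(res2(r.x)[-8:]);np.save('lens.npy',r.x)
E
python3 fit2.py
```

```text
[0.7205 0.2348 0.2456 0.6123 0.1784 0.9347 0.9297 0.1073]
[0.0008 0.0008 0.0005 0.0081 0.0137 0.0288 0.0178 0.0042]
[ 0.7559 -0.3886 -0.5598 -0.3966  0.3566 -0.1256 -0.6305  0.6323]
```

Run:
```python
from h import *
yaw=-.222;d=np.array([np.cos(yaw),np.sin(yaw),0])
C=np.array([.5027,-.2169,.095])+.030*d
q=R.from_matrix(Rtool(yaw,0)).as_quat()
G=C-.008*d+[0,0,.054]; print(C,G)
ctrl.reach(G+[0,0,.10],q); 
o=ctrl.get_obs();print(o['position'],o['wrist_force'])
ctrl.line_to(G,speed=.08); ctrl.dwell(.2)
o=ctrl.get_obs();print(o['time_s'],o['position'],o['wrist_force']); np.save('G.npy',G)
c=shot('wrist','pre'); shot('scene','pre_s')
im=cv2.imread('pics/pre_s.png'); cv2.imwrite('pics/zpre.png',np.hstack([cv2.imread('pics/pre.png')[:, :430],cv2.resize(im[180:340,170:293],None,fx=3,fy=3,interpolation=3)]))
```

```text
[ 0.532  -0.2235  0.095 ] [ 0.5242 -0.2217  0.149 ]
[ 0.5245 -0.2211  0.2484] [-0.2753 -0.0851  0.4276]
10.4 [ 0.5244 -0.2219  0.1494] [0.7713 0.2602 0.2535]
```

View pics/zpre.png

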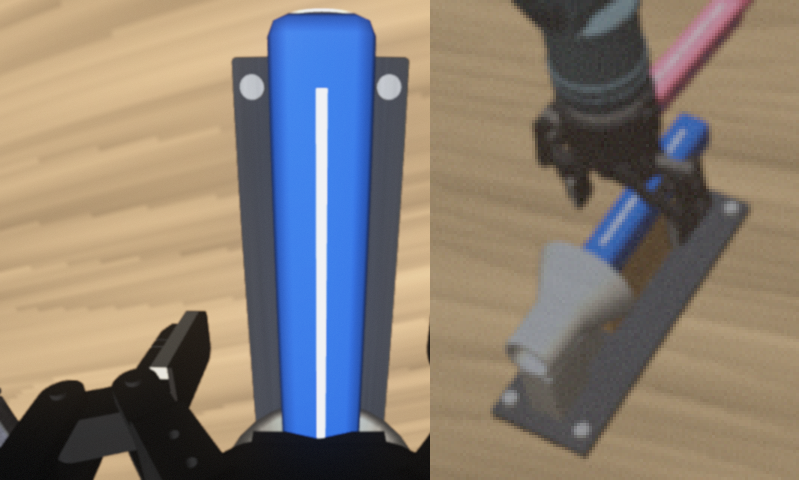

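The wrist view shows the white line almost vertical at columns 320–321. It is centred between the fingers and aligned with the jaws, and the funnel is clear. I'll close the gripper now.

Run:
```python
from h import *
ctrl.set_gripper(0.5,40); o=ctrl.get_obs();print(o['opening'],o['wrist_force'])
ctrl.set_gripper(0.0,40); ctrl.dwell(.3); o=ctrl.get_obs();print(o['time_s'],o['opening'],o['wrist_force'],o['ft_torque'],o['position'])
```

```text
0.4988793179789705 [0.0103 1.1802 0.1431]
11.55 0.3427006598973674 [-0.1272 -1.0404  1.9808] [ 0.0393 -0.0412 -0.0681] [ 0.5243 -0.2218  0.1491]
```

Run:
```python
from h import *
ctrl.set_gripper(0.0,60)
d=np.array([np.cos(-.222),np.sin(-.222),0]);p=np.load('G.npy')
for s,v in((.008,.03),(.03,.05),(.055,.06),(.10,.08)):
    ctrl.line_to(p-s*d+[0,0,.0005],speed=v);o=ctrl.get_obs();print(s,o['time_s'],o['opening'],o['wrist_force'],o['ft_torque'])
    if np.linalg.norm(o['wrist_force'])>10: print('STOP');break
shot('wrist','w3');shot('scene','s3');shot('top','t3')
im=cv2.imread('pics/s3.png');cv2.imwrite('pics/z3.png',np.hstack([cv2.imread('pics/w3.png')[:, 100:530],cv2.resize(im[180:340,170:293],None,fx=3,fy=3,interpolation=3)]))
```

```text
0.008 12.1833 0.34108575586281026 [-1.2854 -0.5259  0.7861] [ 0.0016  0.109  -0.0003]
0.03 12.775 0.341497348479458 [ 0.3363  0.4667 -0.8035] [-0.0049  0.0162 -0.0377]
0.055 13.3417 0.344635307816744 [ 0.3697  0.4506 -1.2318] [ 0.0191 -0.0216  0.0096]
0.1 14.05 0.3437571374439474 [ 0.5232  0.3861 -1.8798] [ 0.0606  0.0325 -0.0072]
```

View pics/z3.png

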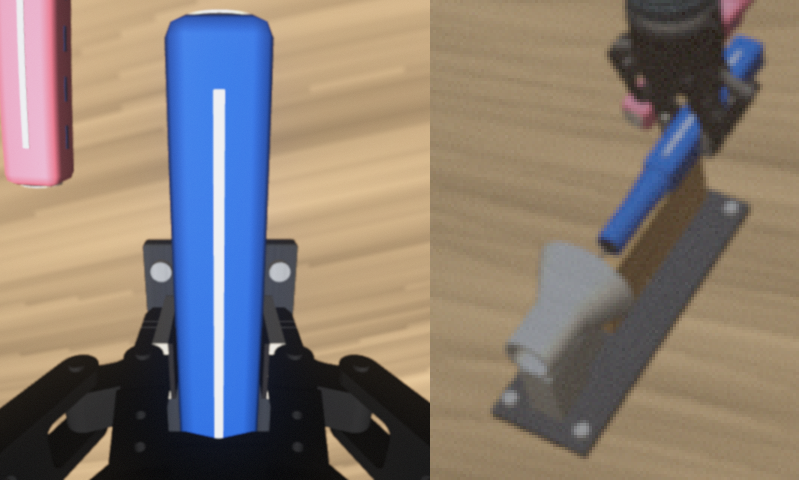

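```bash
cat > fin.py <<'E'
from h import *
def pose(L,yaw,sl,gap=.06,cx=.008):
    M=Rtool(yaw,sl);xl=M[:,2];C=np.array(L)-xl*(gap+.12);return C-cx*xl-.054*M[:,0],R.from_matrix(M).as_quat(),xl
E
python3 - <<'E'
from fin import *
o=ctrl.get_obs();P=o['position']
l=np.load('lens.npy');p,q,xl=pose(l[:3],.612,.182)
print(p,ctrl.solve_ik(p,q),ctrl.solve_ik(p-.08*xl,q))
ctrl.line_to(P+[0,0,.17],speed=.15)
ctrl.reach(p-.08*xl,q);ctrl.dwell(.4)
o=ctrl.get_obs();print(o['time_s'],o['opening'],o['position'],p-.08*xl,o['wrist_force'])
for n in('wrist','scene','top'): shot(n,n+'4')
im=cv2.imread('pics/scene4.png');t=cv2.imread('pics/top4.png')
cv2.imwrite('pics/z4.png',np.hstack([cv2.resize(im[220:400,340:480],None,fx=3,fy=3,interpolation=3),cv2.resize(t[95:275,180:310],None,fx=3,fy=3,interpolation=3)]))
E
```

```text
[0.5611 0.1229 0.2647] [ 0.066   0.2713 -0.186   0.9575  0.0941 -0.5387] [-0.0224  0.1455 -0.385   0.8931  0.1075 -0.6265]
17.0417 0.3391146146748646 [0.4969 0.0773 0.2503] [0.4967 0.0777 0.2502] [ 0.7991 -0.3357 -0.7089]
```

View pics/z4.png

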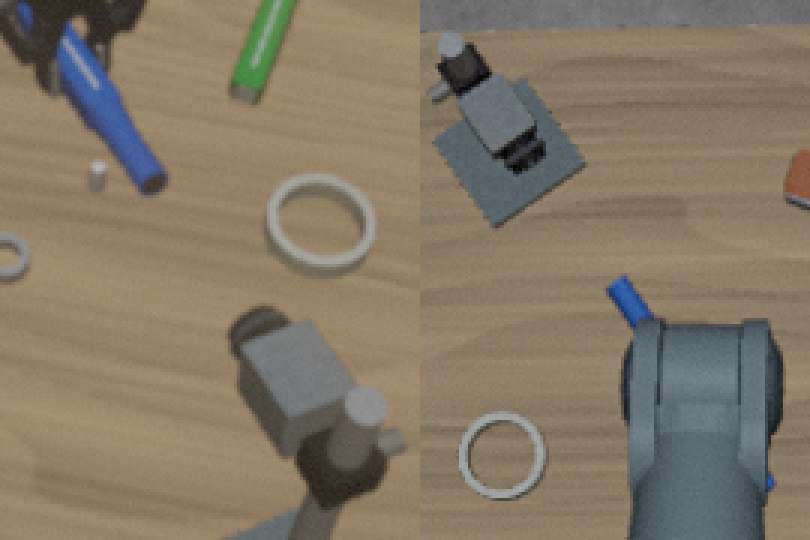

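View pics/wrist4.png

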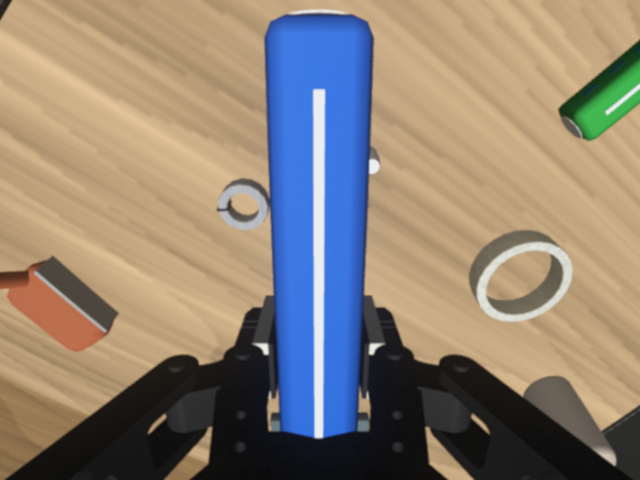

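Run:
```python
from fin import *
s,t,w=load('scene4'),load('top4'),load('wrist4')
l=np.load('lens.npy');p,q,xl=pose(l[:3],.612,.182);m=l[:3]-.14*xl
print('pred',m,proj(s,m),proj(t,m),'obs 391,281 / 245,190ish')
print(tri((s,(391,281)),(t,(245.2,190))))
# white line near end in wrist: pred grip x=-95, face z=+15
C=m-.12*xl;M=Rtool(.612,.182);up=-M[:,0]
print(proj(w,[C-.095*xl+.015*up,C-.12*xl]))
print(proj(s,[C-.095*xl+.015*up,C+.035*xl+.015*up,C+.045*xl,m]),proj(t,[m,m+M[:,1]*.012,m-M[:,1]*.012,C+.06*xl]))
def crop(im,u,v,w_,h_,s_):return cv2.resize(im[v:v+h_,u:u+w_],None,fx=s_,fy=s_,interpolation=3)
a=cv2.imread('pics/scene4.png');b=cv2.imread('pics/top4.png')
cv2.imwrite('pics/z5.png',np.hstack([crop(a,340,215,65,75,6),crop(b,225,175,65,75,6)]))
```

```text
pred [0.6078 0.1557 0.2203] [[390.3372 279.7978]] [[245.2543 190.5676]] obs 391,281 / 245,190ish
(array([0.6096, 0.1567, 0.2189]), [0.0007401131848605847, 0.0007401131848606059])
[[321.203   90.0381]
 [320.8606   3.7902]]
[[348.1841 214.6341]
 [372.4554 249.1581]
 [374.5266 257.0598]
 [390.3372 279.7978]] [[245.2543 190.5676]
 [241.7138 193.041 ]
 [248.7919 188.0976]
 [257.7206 208.2135]]
```

View pics/z5.png

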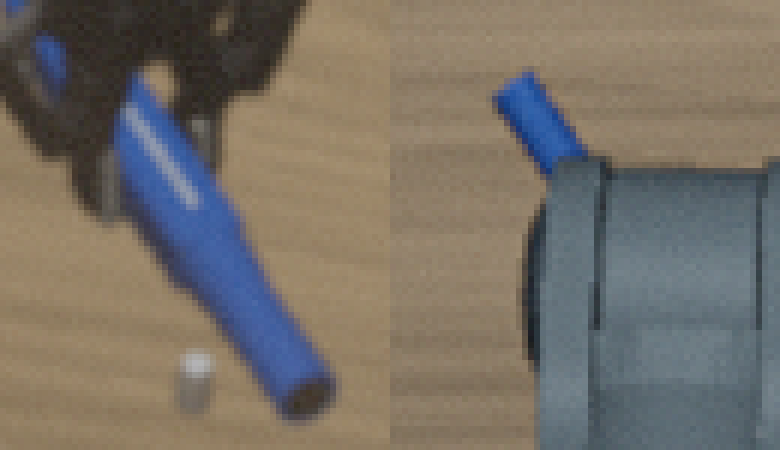

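Run:
```python
from fin import *
l=np.load('lens.npy');p,q,xl=pose(l[:3],.612,.182,gap=.061)
p=p+[0,0,.0007]
ctrl.line_to(p,attitude=q,speed=.06);ctrl.dwell(.6)
o=ctrl.get_obs();print(o['time_s'],o['opening'],o['position']-p,o['wrist_force'],abs(o['qvel']).max())
for n in('wrist','scene','top'): shot(n,n+'6')
def crop(im,u,v,w_,h_,s_):return cv2.resize(im[v:v+h_,u:u+w_],None,fx=s_,fy=s_,interpolation=3)
a=cv2.imread('pics/scene6.png');b=cv2.imread('pics/top6.png')
cv2.imwrite('pics/z6.png',np.hstack([crop(a,365,240,95,130,4),crop(b,180,100,95,130,4)]))
s,t=load('scene6'),load('top6');m=l[:3]-.06*xl;print(proj(s,[m,l[:3]]),proj(t,[m,l[:3]]))
```

```text
19.2583 0.34453036499144524 [ 0. -0.  0.] [-0.6896 -0.9881  0.234 ] 0.0020480169788999096
[[408.8632 306.4571]
 [424.0317 328.2981]] [[228.659  167.0432]
 [216.2544 149.4332]]
```

View pics/z6.png

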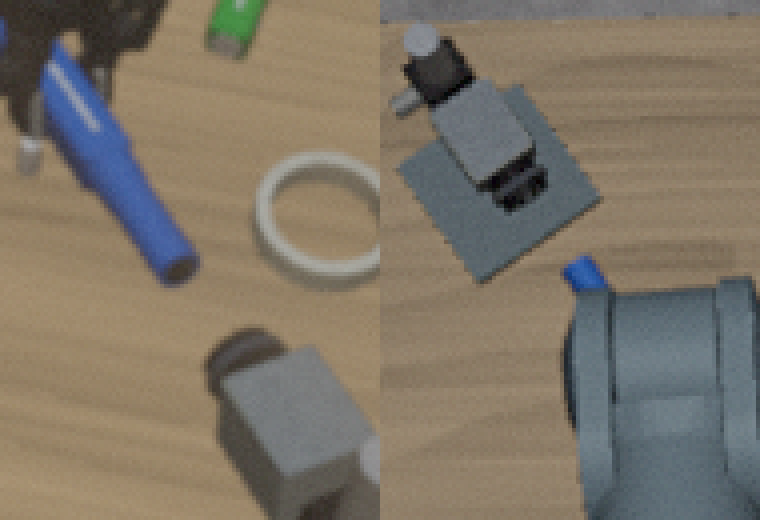

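View pics/wrist6.png

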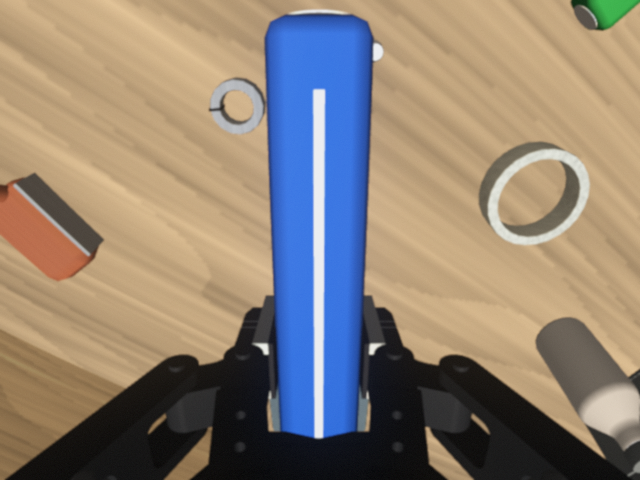

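Run:
```python
from fin import *
s,t=load('scene6'),load('top6');l=np.load('lens.npy');M=Rtool(.612,.182)
a=cv2.imread('pics/scene6.png')[295:320,395:425];b=cv2.imread('pics/top6.png')[155:180,215:240]
cv2.imwrite('pics/z7.png',np.hstack([cv2.resize(a,None,fx=16,fy=16,interpolation=3),cv2.resize(b,None,fx=16,fy=16,interpolation=3)[:400]]))
th=np.linspace(0,6.28,13);m=l[:3]-.06*M[:,2]
for uv in((410.3,307.1),): 
  x,e=tri((s,uv),(t,(228.4,165.7)));print(x,e,M.T@(x-m))
```

```text
[0.6751 0.2025 0.2378] [0.0012294562196124674, 0.0012294562196124928] [-0.0024 -0.0004  0.0038]
```

View pics/z7.png

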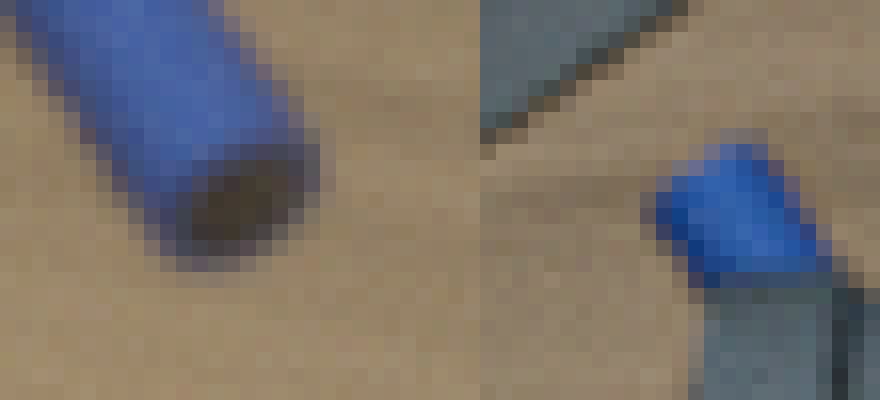

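Run:
```python
from fin import *
from scipy.optimize import least_squares
s,t=load('scene6'),load('top6');l=np.load('lens.npy');M=Rtool(.612,.182);m=l[:3]-.06*M[:,2]
up=-M[:,0]
f=lambda d:np.r_[proj(s,m+M@d)[0]-[409.6,307.4],proj(t,m+M@d+.006*up)[0]-[228.1,165.4]]
print(f(np.zeros(3)));r=least_squares(f,np.zeros(3),x_scale=.001);print(r.x,r.fun)
for k in (0,.006,.012): print(proj(t,m+k*up))
```

```text
[-0.7368 -0.9429  0.5001  1.3828]
[-0.0016 -0.0007  0.0039] [-0.0805 -0.0025 -0.1141  0.0108]
[[228.659  167.0432]]
[[228.6001 166.7828]]
[[228.5409 166.5205]]
```

Run:
```python
from fin import *
g1,g2=load('g1'),load('g2')
d=np.array([np.cos(-.222),np.sin(-.222),0]);C=np.array([.5027,-.2169,.095])+.030*d
for fn,u,sc,off in(('g1',0,0,0),('g2',0,0,0)):
    im=cv2.imread('pics/%s.png'%fn)
    c=load(fn); 
    for k,z in((.045,.110),(.045,.1065),(-.12,.11),(-.12,.095)):
        X=C+k*d;X[2]=z;print(fn,k,z,proj(c,X)[0])
a=cv2.imread('pics/g1.png')[335:375,262:307];b=cv2.imread('pics/g2.png')[390:430,370:415];e=cv2.imread('pics/top6.png')[135:175,195:240]
cv2.imwrite('pics/z8.png',np.hstack([cv2.resize(x,None,fx=8,fy=8,interpolation=cv2.INTER_NEAREST)[:320,:266] if 0 else cv2.resize(x,(266*1,236),interpolation=cv2.INTER_NEAREST) for x in(a,b,e)]))
a=cv2.imread('pics/g1.png')[178:208,262:307];b=cv2.imread('pics/g2.png')[200:230,385:430];e=cv2.imread('pics/pre.png')[0:60,260:380]
cv2.imwrite('pics/z9.png',np.hstack([cv2.resize(x,(360,240),interpolation=cv2.INTER_NEAREST) for x in(a,b)]))
```

```text
g1 0.045 0.11 [284.7841 353.4718]
g1 0.045 0.1065 [285.0683 351.3669]
g1 -0.12 0.11 [281.349  186.8438]
g1 -0.12 0.095 [282.9127 183.5413]
g2 0.045 0.11 [392.0506 411.9499]
g2 0.045 0.1065 [391.3079 408.7919]
g2 -0.12 0.11 [412.1764 210.954 ]
g2 -0.12 0.095 [407.1609 205.3702]
```

View pics/z8.png

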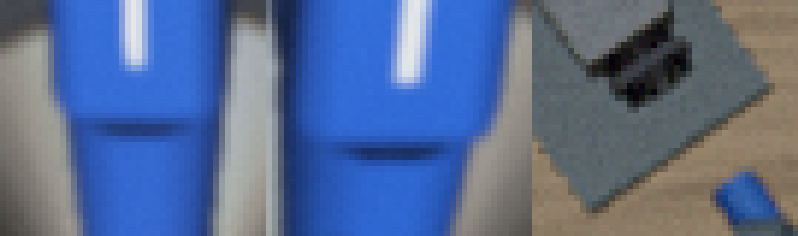

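View pics/z9.png

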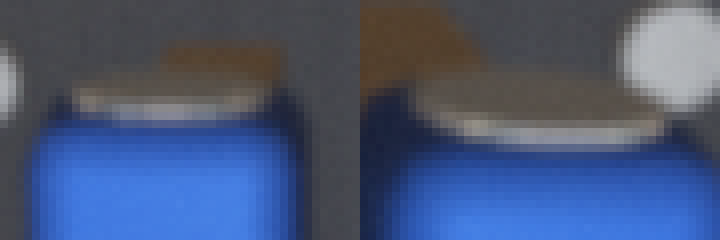

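Run:
```python
from fin import *
l=np.load('lens.npy');p,q,xl=pose(l[:3],.612,.182,gap=.060,cx=.0123)
ctrl.line_to(p,attitude=q,speed=.03);ctrl.dwell(1.0)
o=ctrl.get_obs();print(o['time_s'],o['opening'],o['position']-p,o['wrist_force'],abs(o['qvel']).max())
s=shot('scene','scene7');t=shot('top','top7');shot('wrist','wrist7')
M=Rtool(.612,.182);m=l[:3]-.06*xl
print(proj(s,m),proj(t,m-.012*M[:,0]))
cv2.imwrite('pics/z10.png',np.hstack([cv2.resize(cv2.imread('pics/scene7.png')[290:320,390:430],None,fx=10,fy=10,interpolation=3),cv2.resize(cv2.imread('pics/top7.png')[150:180,210:250],None,fx=10,fy=10,interpolation=3)]))
for n in('scene','top'):
    d=cv2.absdiff(cv2.imread(f'pics/{n}0.png'),cv2.imread(f'pics/{n}7.png')).max(2);cv2.imwrite(f'pics/d{n}.png',(d>50).astype('uint8')*255)
cv2.imwrite('pics/dd.png',cv2.resize(np.hstack([cv2.imread('pics/dscene.png'),cv2.imread('pics/dtop.png')]),(800,300)))
```

```text
20.675 0.33923030931917364 [-0.  0. -0.] [-0.4205  0.6157 -0.5531] 0.0020380047062930275
[[408.8632 306.4571]] [[228.5409 166.5205]]
```

View pics/z10.png

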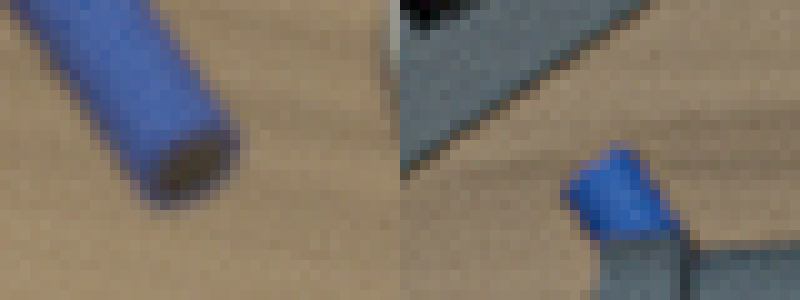

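View pics/dd.png

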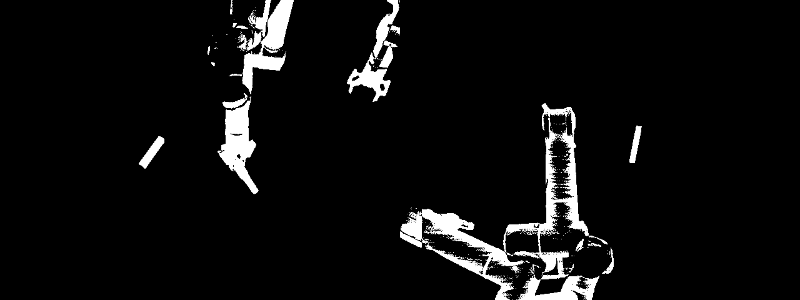

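View pics/scene7.png

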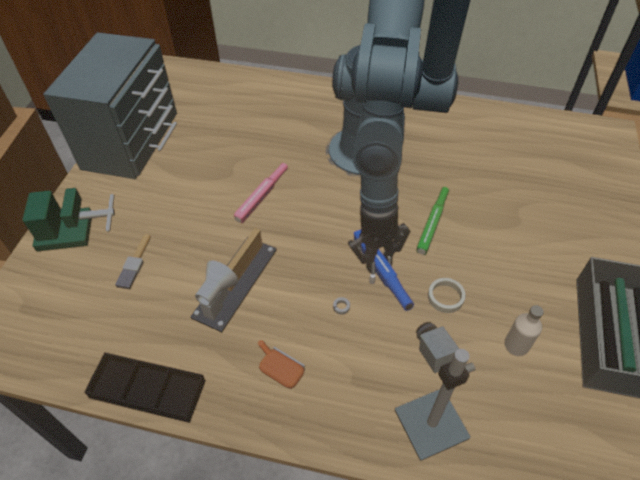

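```bash
python3 -c "
from h import *
ctrl.close_job(); print('done')"
```

```text
the job is handed in; nothing more can be done
done
```

The blue grip is out of the funnel and held in front of the inspection camera, mouth towards the lens. I handed the job in at about 20.7 s of the 48 s.

- **Grasp and draw:** I gripped it near its middle at 60 N and pulled it straight back 100 mm along the funnel axis. The largest wrist-force reading between strokes was about 2 N. It shows no slip in the gripper, and the opening stayed at about 0.34.
- **Lens position:** Three wrist views and the two fixed cameras put the lens at (0.7205, 0.235, 0.2456) m, sloping down about 0.18 ± 0.014 rad. That slope is the least certain number.
- **Final position:** In the scene and top views the mouth is within about 0.8 pixel of its target, roughly 2 mm, so the gap to the lens is about 60 mm. The arm was still, and wrist force was under 1 N.
- **One disagreement, corrected:** At first the mouth measured about 4 mm too close to the lens. I had placed the grip's centre a few millimetres off because its rounded edges misled me. I backed off about 4 mm and checked again.
- **Everything else:** Comparing start and end pictures shows only the arm and the blue grip moved. The camera stand and the other loose things are where they were.

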